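# Show a pricking iron's teeth to the bench microscope

## Task

Draw the red-handled pricking iron out of the tool block and hold it up to the bench microscope for a picture of its teeth: teeth downwards in the lens's view, the row of teeth level and centred straight in front of the lens 80 mm from its glass, and the iron leaned so that its broad flat face is square to the line of sight. Finish holding it there, quite still, in the gripper alone; nothing is put down or let go. Do not bump the microscope, and leave the block's other irons, the oil bottle and the thread spool as they are.

Things in the scene. Friction and masses are not known exactly. Their poses are not given: they have to be found in the camera images.
- red_iron: The iron to show: slim steel leather tool, 116 mm long, about 85 g, standing loose (leaning up to 3 degrees), teeth down in a slot of the block. Origin: middle of the row of tooth tips, its lowest end. z up the handle, x along the row of teeth, y out of the broad flat face; both faces are alike. Seven teeth, row 28 mm long, z 0 to 10 mm; blade z 10 to 26 mm, 30 (x) by 6 mm (y).
- red_teeth (a point): The middle of the red iron's row of teeth, 5 mm up from the tips on the iron's z axis; axes as red_iron.
- red_handle (a point): A point to grip on the red handle, on the iron's z axis 90 mm up from the tips; axes as red_iron. The handle is a flat-sided bar 13 mm (x) by 11 mm (y), z 46 to 112 mm of the iron, with a 7 mm round steel end to 116 mm; all of it stands above the block while the iron is in its slot.
- tool_block: Dark wooden block, fixed, 85 (x) by 200 (y) by 45 mm high; origin at the centre of its underside. Four slots in its top at y = -66, -22, 22, 66 mm, each 33 (x) by 7.5 mm, 36 mm deep (floor 9 mm above the bench). Red, blue and black irons fill the first three in any order, rows of teeth along the block's x, tops 125 mm above the bench; the one at +66 is empty.
- blue_iron: An iron of the same shape and size with a blue handle, in another slot: leave it there. Origin and axes as red_iron.
- black_iron: An iron of the same shape and size with a black handle, in another slot: leave it there. Origin and axes as red_iron.
- scope: Microscope stand, fixed: base plate 150 (x) by 130 by 14 mm, origin at the centre of its underside, z up; pillar of 16 mm diameter, 324 mm high, at x = 40 mm. A clamp on it carries the white barrel (38 mm diameter, 42 mm at its black wheel, 100 mm long) 60 mm to its -x side, looking to -x (roughly at the robot) and 11 to 31 degrees down. Height and tilt vary, and shift if pushed.
- lens (a point): Centre of the microscope's front glass, the dark disc within a white ring light at the barrel's lower end. Its -x axis is the line of sight (out of the lens, towards the robot and downwards); its y axis is level; its z axis points up, leaning towards the robot.
- focus (a point): The point in the air where the middle of the teeth belongs: on the line of sight 80 mm in front of the glass, 130 to 235 mm above the bench. Axes as lens. With the iron as wanted, its y lies along this x axis (either way), its x along this y axis (either way), and its handle points up this z axis, leaning towards the robot.
- oil_bottle: Amber bottle with black cap, 48 mm diameter, 125 mm high, standing on the bench; origin at the centre of its underside. Leave alone.
- thread_spool: Small wooden spool of dark red thread, 40 mm diameter, 46 mm high, standing on the bench; origin at the centre of its underside. Leave alone.
There are look-alikes about, which are no part of the job. Several things have the shape of the tool_block; the one meant has the colours described above.

How it is judged:
By the outcome, as a careful person would: the job done as asked, in the order asked, and still so for the second after the job is handed in, while the arm keeps its last pose, push and grip.
It also fails if it takes over 35 s, if anything falls off the work surface, if the arm or the gripper's body presses on something with over 40 N, if the wrist force passes 120 N, or if a joint passes its speed limit or range.

## Robot

A 6-joint arm with a two-finger parallel gripper is mounted at the origin on the work surface. World frame = base frame: x ahead of the robot, y to its left, z up, the work surface at z = 0. Lengths are in m, angles in rad, forces in N, time in s.
With the tool pointing down it reaches from about 0.35 to 0.975 m from the base axis. Payload 4.9 kg.
Tool frame: the origin (TCP) lies on the centre line of the jaws, within the pads' length; the fingertips stand bot.tip_extent ahead of it and the grasp point (between the pads) lies 8 mm behind it (bot.tip_extent is the distance from the TCP to the fingertips, in m); z points along the fingers, y is the line along which they close (so a half turn about z gives the same grasp; the last joint's range is limited). The gripper opens to 85 mm and grips with 20 to 120 N. Pads are 22 mm wide; open, the fingers measure 114 mm over their backs; the gripper's body (76 mm by 85 mm) begins 54 mm behind the grasp point. The pads swing forward as they close: fully open they stand 13 mm farther back than shut.
Start: joints at [-1.405, 0.053, 1.613, -0, 1.476, -0.119], TCP at [0.176, -0.6, 0.242] pointing down, gripper open.
Joint ranges: [-3.01, 3.01], [-1.01, 2.22], [0.06, 2.58], [-1.02, 4.17], [0.09, 2.62], [-3.14, 3.14]. Speed limits (rad/s): [2.57, 2.57, 3.14, 3.14, 3.14, 3.14].

## Interface

Orientations are given as a unit quaternion [x, y, z, w].
In Python, from plant import bot gives the robot as it stands. The module is installed in compiled form; this text tells all that it offers.
- The arm moves only by the tool drive_tool, never from a script. Its argument "commands" is a list that holds one entry, the list of rows, each a list of 5 numbers: the closure, from 0 (fully open) to 1 (shut), then the shift along the tool's x, y, z in m, then the turn about the tool's z in rad. A call has 1 to 5 rows; each row shifts and turns the commanded pose from where the row before left it, along the tool's axes as they then stand; what a row does not reach is not made up. A row lasts 1/8 s, in which the tool goes at most 62.5 mm and 10.7 degrees, less where a joint would pass 70% of its speed; a pose out of reach is approached as far as the arm can. A call with a gripper value outside its range is refused whole. The fingers move at their own pace and stop on an object; "force" is the grip in N (left out, the last holds). Time passes only in rows, so rows that do not move let the fingers close. It gives the time, the measured TCP pose, the force, the opening and the grip force at its end, in the units of the state.
- bot.get_obs(): the state, without advancing time (a new reading comes with each control period).
- bot.snapshot(name): name is "scene" or "top"; returns a dict with "image" (480x640x3 uint8, blue, green, red), "fx", "fy", "cx", "cy" (pixels), "origin" and "attitude" of the camera in the world. Camera axes: x right, y up, looking along -z (the intrinsics and any distortion apply to the point x, -y, -z); pixel columns grow to the right and rows downward; lengths in m; the calibration is good to about 2 mm. A picture is of the moment at which its call begins. There is no depth.
- bot.sign_off(): hands the job in; it is judged then, once.
Trained networks look in the newest picture that a camera, given by its name, has taken for a name from the list of things; names that differ only in an ending like _2 or _b are one class to them, and where a whole thing is asked for, a point or a joint stands for the part that bears it (a point fixed in the world has none). Each returns a list of dicts, best first, with "conf" (0 to 1); they miss things now and then, are a little off and sometimes report something else, mostly with a low value. They report only what shows in the picture. A call takes as long as a camera call. They do not tell look-alikes from the thing itself.
- bot.look_for(query, camera): "position" ([row, column] in pixels, amid what is visible of it).
The state is a dict: "time_s": time; "qpos": joint angles; "qd": joint speeds; "joint_efforts": joint torques, N m; "position": TCP position; "ee_rot": TCP orientation; "wrist_force": force on the tool from outside, world axes, zero at the start; "wrist_torque": the same for the moment, N m; "opening": opening from 0.0 (shut) to 1.0 (fully open); "grasp_force": force on a finger pad.
Only numpy, scipy, OpenCV 4.12 (cv2) and the standard library are available. Lean on these libraries where they do the work, as an engineer would, in place of code of your own. Each camera call takes 0.05 s, during which the arm holds its last target. There are 200 camera calls.

## Working session

There is one attempt and no reset: what is moved stays moved. The work goes in short steps, Python scripts to look and compute and a tool call to move; the robot and the scene stay as the last step left them, time stands still between calls to the robot, and variables do not carry over. Pictures are saved under pics/ and viewed, at most 10 in all, crops included, and the job is handed in when it is done.

Besides the shell and the picture viewer there is one more tool, called after "Emit:" by a JSON object that holds its "name" and its "arguments". drive_tool: Moves the arm, as the interface text tells. Its arguments: {"type":"object","properties":{"commands":{"type":"array","items":{"type":"array","items":{"type":"array","items":{"type":"number"}}}},"force":{"type":"number"}},"required":["commands"]}

```bash
mkdir -p pics; cat > h.py <<'E'
import numpy as np, cv2, pickle
from scipy.spatial.transform import Rotation as R
from plant import bot
def snap(n):
    s=bot.snapshot(n); pickle.dump(s,open(f'/tmp/{n}.pkl','wb')); return s
def load(n): return pickle.load(open(f'/tmp/{n}.pkl','rb'))
def rot(a):
    a=np.array(a,float); return R.from_quat(a).as_matrix() if a.size==4 else a.reshape(3,3)
def proj(s,P):
    c=(np.atleast_2d(P)-s['origin'])@rot(s['attitude'])
    return np.c_[s['cx']+s['fx']*c[:,0]/-c[:,2], s['cy']-s['fy']*c[:,1]/-c[:,2]]
def ray(s,u,v):
    d=rot(s['attitude'])@np.array([(u-s['cx'])/s['fx'],-(v-s['cy'])/s['fy'],-1]); return np.array(s['origin']),d/np.linalg.norm(d)
def atz(s,u,v,z):
    o,d=ray(s,u,v); return o+d*(z-o[2])/d[2]
def tri(rs):
    A=np.zeros((3,3));b=np.zeros(3)
    for o,d in rs:
        M=np.eye(3)-np.outer(d,d);A+=M;b+=M@o
    x=np.linalg.solve(A,b); return x,[np.linalg.norm((np.eye(3)-np.outer(d,d))@(x-o)) for o,d in rs]
E
python3 - <<'E'
from h import *
for n in('scene','top'):
    s=snap(n); cv2.imwrite(f'pics/{n}0.png',s['image']); print({k:v for k,v in s.items() if k!='image'})
    for q in('red_iron','red_handle','blue_iron','black_iron','tool_block','scope','lens','oil_bottle','thread_spool'):
        print(n,q,[(np.round(d['position']).tolist(),round(d['conf'],2)) for d in bot.look_for(q,n)])
print(bot.get_obs(),bot.tip_extent)
E
```

```text
{'fx': 584.0295759331003, 'fy': 584.0295759331003, 'cx': 320.766245418625, 'cy': 239.6774134287224, 'origin': array([1.21981963, 0.67821307, 0.69727989]), 'attitude': array([0.19040338, 0.45103711, 0.80259936, 0.34080251])}
scene red_iron [([300.0, 414.0], 0.74)]
scene red_handle [([301.0, 410.0], 0.77)]
scene blue_iron [([313.0, 430.0], 0.9), ([331.0, 441.0], 0.49)]
scene black_iron [([329.0, 442.0], 0.56)]
scene tool_block [([294.0, 305.0], 0.77), ([359.0, 436.0], 0.67), ([270.0, 436.0], 0.59)]
scene scope [([301.0, 165.0], 0.91)]
scene lens [([209.0, 179.0], 0.63), ([358.0, 437.0], 0.39)]
scene oil_bottle [([393.0, 340.0], 0.65), ([360.0, 436.0], 0.58)]
scene thread_spool [([244.0, 346.0], 0.78)]
{'fx': 608.6978634100495, 'fy': 608.6978634100495, 'cx': 315.87022759622283, 'cy': 246.28024444458165, 'origin': array([0.46107331, 0.06365241, 1.16806105]), 'attitude': array([-0.02981905,  0.03619487,  0.71467442, -0.69788339])}
top red_iron [([268.0, 216.0], 0.63), ([332.0, 366.0], 0.35)]
top red_handle [([331.0, 365.0], 0.53), ([113.0, 413.0], 0.37)]
top blue_iron []
top black_iron [(
[... 312 characters left out ...]
ime_s': 1.0, 'qpos': array([-1.40497057e+00,  5.26968398e-02,  1.61287286e+00,  1.33905312e-05,
        1.47600134e+00, -1.18995953e-01]), 'qd': array([ 0.0003811 ,  0.0012389 ,  0.00017116, -0.0004882 , -0.00055806,
       -0.00138041]), 'joint_efforts': array([ 4.31646758e-04, -3.93692350e+01, -3.70472682e+01, -8.62009779e-05,
        4.87885973e-04, -2.10208277e-06]), 'position': array([ 0.17562154, -0.59981077,  0.24232177]), 'ee_rot': array([9.89876790e-01, 1.41929348e-01, 6.91649382e-06, 1.06516709e-05]), 'wrist_force': array([-0.34819985, -0.41936344, -0.03178188]), 'wrist_torque': array([-0.07745135, -0.01750248,  0.00191258]), 'grasp_force': 0.0, 'opening': 1.0020291454127546} 0.011
```

View pics/scene0.png

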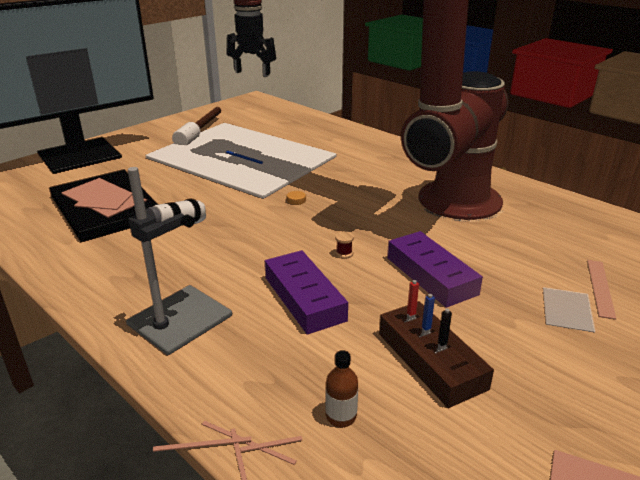

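View pics/top0.png

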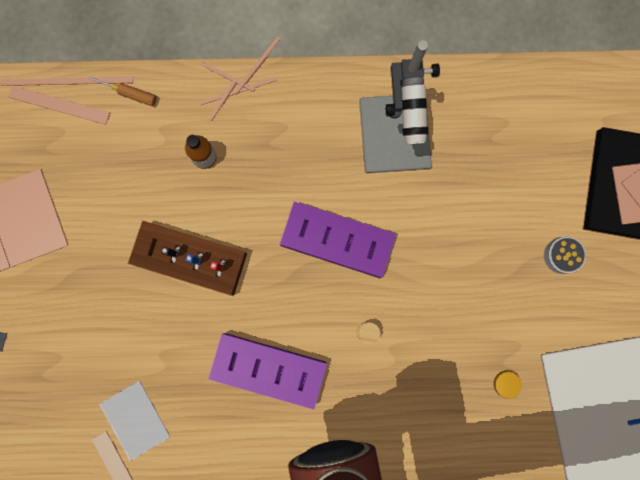

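Scene view: red iron at (412,298), blue (429,313) and black (445,328), all in the dark brown block. The two purple blocks are look-alikes, at (305,290) and (433,266). The red spool is at (345,244) and the lens at about (195,210). Top view: the red iron is at (218,267) and the barrel front at (415,140). Next I'll check these in close crops.

```bash
python3 - <<'E'
from h import *
a=load('scene')['image'];b=load('top')['image']
def c(i,x,y,w,h,k): return cv2.resize(i[y:y+h,x:x+w],None,fx=k,fy=k,interpolation=cv2.INTER_CUBIC)
A=np.hstack([c(a,380,270,80,60,5),c(b,180,240,80,60,5)])
B=np.hstack([c(a,130,180,80,60,5),c(b,380,30,80,60,5)*0+c(b,375,90,80,60,5)])
cv2.imwrite('pics/crop1.png',np.vstack([A,B]))
E
```

```text
(no output)
```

View pics/crop1.png

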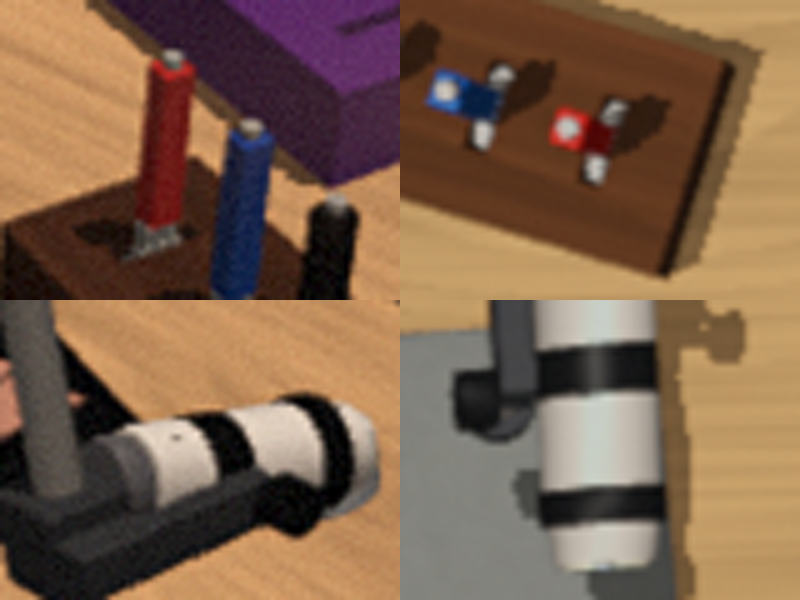

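The chosen iron is the red-handled one in the dark brown block, nearest the block's -66 end. Its steel cap is at scene (414.6,281) and top (213.6,265.4). One more crop, of the scope, to fit its pose.

```bash
python3 - <<'E'
from h import *
a=load('scene')['image'];b=load('top')['image']
def c(i,x,y,w,h,k):
    o=cv2.resize(i[y:y+h,x:x+w],None,fx=k,fy=k,interpolation=cv2.INTER_CUBIC)
    for j in range(-(-x//10)*10,x+w,10): cv2.line(o,((j-x)*k,0),((j-x)*k,6 if j%50 else 16),(0,255,0),1)
    for j in range(-(-y//10)*10,y+h,10): cv2.line(o,(0,(j-y)*k),(6 if j%50 else 16,(j-y)*k),(0,255,0),1)
    return o
cv2.imwrite('pics/crop2.png',np.hstack([c(a,120,160,130,198,3),c(b,345,30,100,150,4)[:594]]) if 0 else np.hstack([c(a,115,160,125,190,3),c(b,350,35,100,142,4)[:570].copy() if 0 else cv2.copyMakeBorder(c(b,350,35,100,142,4),0,2,0,0,0)]))
E
```

```text
(no output)
```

View pics/crop2.png

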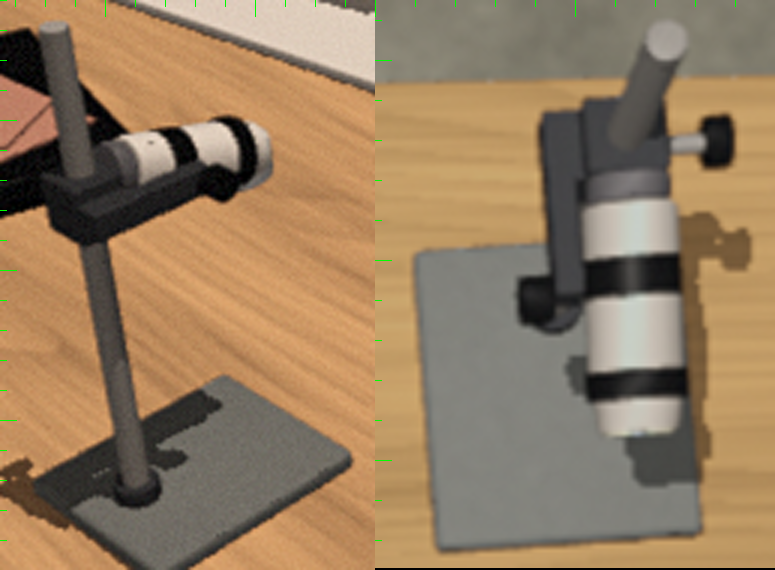

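Scope pixels. Scene: pillar top (132.7,169), barrel front extreme column about 205.7. Top: pillar top (423,45), barrel axis from (413.8,87.5) to (416,142.5), front extreme row about 144. Fitting now.

```bash
cat > fit.py <<'E'
from h import *
from scipy.optimize import least_squares
S,T=load('scene'),load('top')
sp=lambda X,Y:(115+X/3,160+Y/3); tp=lambda X,Y:(350+(X-375)/4,35+Y/4)
def fr(p):
    Rz=R.from_euler('z',p[2]).as_matrix(); b=np.array([p[0],p[1],0]); t=p[4]
    B=Rz@np.array([[np.cos(t),0,-np.sin(t)],[0,1,0],[np.sin(t),0,np.cos(t)]]) # cols: x (into scope, up), y, z
    # cols
    x=Rz@[np.cos(t),0,np.sin(t)]; y=Rz@[0,1,0]; z=np.cross(x,y)
    P=b+Rz@[-.02,0,p[3]]
    return Rz,b,np.c_[x,y,z],P
def circ(p,s,r):
    _,_,B,P=fr(p); a=np.linspace(0,2*np.pi,180)
    return P-s*B[:,0]+r*(np.cos(a)[:,None]*B[:,1]+np.sin(a)[:,None]*B[:,2])
sc={(-75,65):None}
def res(p,full=False):
    Rz,b,B,P=fr(p); r=[]
    C=lambda x,y,z:b+Rz@[x,y,z]
    pts=[(T,tp(413,254),C(.075,.065,.014)),(T,tp(437,548),C(-.075,.065,.014)),(T,tp(701,531),C(-.075,-.065,.014)),
     (S,sp(220,375),C(-.075,-.065,.014)),(S,sp(354,460),C(-.075,.065,.014)),
     (T,tp(667,40),C(.04,0,.324)),(S,sp(54,27),C(.04,0,.324))]
    for s,m,X in pts: r+=list((proj(s,X)[0]-m))
    L=p[5]
    q=proj(T,np.array([P,P-B[:,0]*L])); d=(q[1]-q[0])/np.linalg.norm(q[1]-q[0]); n=np.array([-d[1],d[0]])
    for m in [(630,210),(634.5,340),(637,383),(639.5,430)]: r.append(n@(np.array(tp(*m))-q[0]))
    r.append(proj(T,circ(p,L,p[6]))[:,1].max()-tp(0,436)[1])
    r.append(proj(S,circ(p,L,p[6]))[:,0].max()-sp(272,0)[0])
    # scene upper silhouette of 19mm tube
    c1,c2=proj(S,circ(p,-.03,.019)),proj(S,circ(p,.03,.019)); q=proj(S,np.array([P+.03*B[:,0],P-.03*B[:,0]]))
    d=(q[1]-q[0])/np.linalg.norm(q[1]-q[0]); n=np.array([-d[1],d[0]]); n*=-np.sign(n[1])
    e1,e2=c1[(c1@n).argmax()],c2[(c2@n).argmax()]; d=(e2-e1)/np.linalg.norm(e2-e1); n=np.array([-d[1],d[0]])
    for m in [(135,134),(160,128.5),(210,122)]: r.append(n@(np.array(sp(*m))-e1))
    # top tube width
    for s in (0,):
        pass
    r.append((p[6]-.017)*500)
    return np.array(r)
f=least_squares(res,[.68,-.08,0,.27,.35,.05,.017],x_scale=[.1,.1,.1,.1,.1,.01,.01],loss='soft_l1')
p=f.x
if __name__=='__main__':
    print('p',p.round(4)); print(np.round(res(p),1))
    Rz,b,B,P=fr(p)
    for L in (.05,p[5]):
        lens=P-L*B[:,0]; print('lens',lens.round(4),'focus',(lens-.08*B[:,0]).round(4))
    print('tilt deg',np.degrees(p[4]),'yaw',np.degrees(p[2]))
    x,e=tri([ray(S,414.6,281),ray(T,213.6,265.4)]); print('red top',x.round(4),np.round(e,4))
    co=np.array([atz(T,u,v,.045) for u,v in ((144,223),(246.5,252.5),(233,294.5),(130,261))]); print('block',co.round(3).tolist(),co.mean(0).round(3)); l=co[0]-co[1];l2=co[3]-co[2]
    print(np.linalg.norm(l),np.linalg.norm(co[0]-co[3]),np.degrees(np.arctan2(*(-l[:2]*[1,-1])[::1])),l,l2)
    print('slot red end guess', proj(T,atz(T,221,268,.045)), atz(T,221,267.6,.05).round(4))
    im=T['image'].copy(); 
E
python3 fit.py
```

```text
p [ 0.788  -0.108   0.0522  0.2179  0.2398  0.0551  0.0173]
[-0.5 -1.5 -0.1  0.4  1.  -0.2  1.2 -2.5 -0.1 -4.5 -0.2 -0.4 -0.7 -1.5
 -0.5 -0.1 -0.2 -0.3  0.2 -0.2  0.3 -0.2  0.2  0.2]
lens [ 0.7195 -0.1116  0.206 ] focus [ 0.6419 -0.1156  0.187 ]
lens [ 0.7145 -0.1118  0.2048] focus [ 0.6369 -0.1159  0.1858]
tilt deg 13.738093804637806 yaw 2.9890384687910583
red top [0.5298 0.2298 0.1225] [0.0004 0.0004]
block [[0.617, 0.37, 0.045], [0.558, 0.181, 0.045], [0.481, 0.207, 0.045], [0.547, 0.396, 0.045]] [0.551 0.288 0.045]
0.19834622200904026 0.07461185057280739 -17.423081673485548 [0.05938985 0.18924605 0.        ] [0.06616564 0.18902836 0.        ]
slot red end guess [[221. 268.]] [0.5304 0.2274 0.05  ]
```

```bash
sed -i '/S,sp(220,375)/d' fit.py; sed -i 's/^     (T,tp(667/     (T,tp(667/' fit.py; cat > f2.py <<'E'
import fit; from fit import *
J=f.jac; print('sd',np.sqrt(np.diag(np.linalg.inv(J.T@J))).round(4),'for 1px'); print('p',p.round(4),res(p).round(1))
Rz,b,B,P=fr(p)
# axial coordinate of upper silhouette features in top (radius .019 up)
for Y in (172,198,256,295,370,398,436):
    ss=np.linspace(-.08,.08,1601); q=proj(T,P-ss[:,None]*B[:,0]+.019*B[:,2]); print(Y,'s(up)',ss[abs(q[:,1]-tp(0,Y)[1]).argmin()].round(4))
lens=P-p[5]*B[:,0]; print('lens',lens.round(4),'focus',(lens-.08*B[:,0]).round(4),np.degrees(p[[2,4]]))
o=[]
for s,(x,y,w,h,k) in ((S,(115,160,125,95,3)),(T,(350,35,100,142,4))):
    i=cv2.resize(s['image'][y:y+h,x:x+w],None,fx=k,fy=k,interpolation=cv2.INTER_CUBIC)
    for sa,r,c in ((-.045,.019,(0,0,255)),(0,.019,(0,255,0)),(p[5],p[6],(255,0,255)),(p[5],.019,(255,255,0))):
        q=((proj(s,circ(p,sa,r))-[x,y])*k).astype(int); cv2.polylines(i,[q],True,c,1)
    o.append(i)
o[0]=cv2.copyMakeBorder(o[0],0,568-o[0].shape[0],0,0,0); cv2.imwrite('pics/ov1.png',np.hstack(o))
E
python3 f2.py
```

```text
sd [0.0009 0.0007 0.011  0.0012 0.0503 0.0018 0.0018] for 1px
p [ 0.7873 -0.1082  0.0507  0.2177  0.2394  0.0545  0.0173] [-0.4 -1.3 -0.   0.7  1.   0.1  0.   0.  -0.4 -1.7 -0.5 -0.1 -0.2 -0.3
  0.2 -0.2  0.3 -0.2  0.2  0.2]
172 s(up) -0.0461
198 s(up) -0.0362
256 s(up) -0.014
295 s(up) 0.001
370 s(up) 0.0301
398 s(up) 0.041
436 s(up) 0.0559
lens [ 0.7145 -0.1119  0.2048] focus [ 0.6369 -0.1158  0.1858] [ 2.90685444 13.71749759]
```

View pics/ov1.png

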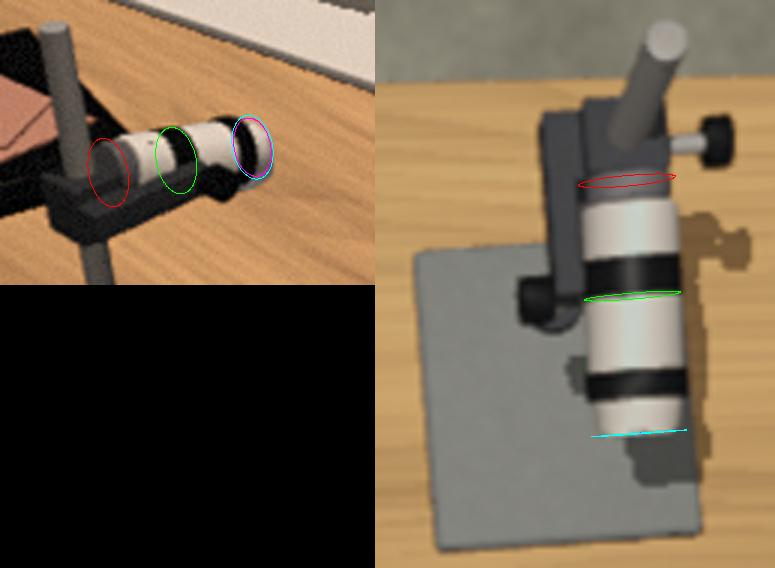

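The overlay shows the fitted front ring about 2 px too high in the scene view, so the tilt is underestimated. I'll add the front-ring and wheel outlines seen at 5x: ring rows 200.3 to 222.3, wheel top row 198.6.

```bash
python3 - <<'E'
t=open('fit.py').read()
t=t.replace("    # top tube width\n","""    q=proj(S,circ(p,L,p[6])); r+=[q[:,1].min()-200.3,q[:,1].max()-222.3]
    q=proj(S,circ(p,.0405,.021)); q0=proj(S,circ(p,.0305,.021)); r+=[min(q[:,1].min(),q0[:,1].min())-198.6, max(q[:,1].max(),q0[:,1].max())-223.5]
""")
open('fit.py','w').write(t)
E
python3 f2.py
```

```text
sd [0.0009 0.0007 0.0109 0.0012 0.0325 0.0017 0.0015] for 1px
p [ 0.7873 -0.1083  0.053   0.2174  0.2817  0.0539  0.0186] [-0.4 -1.2  0.1  0.8  1.2  0.1  0.   0.1 -0.3 -1.7 -0.3 -0.1 -0.3 -0.4
 -0.  -0.1  0.7 -0.2 -0.5 -0.3 -1.4  0.7  0.3  0.8]
172 s(up) -0.0468
198 s(up) -0.037
256 s(up) -0.0149
295 s(up) 0.0001
370 s(up) 0.0291
398 s(up) 0.0401
436 s(up) 0.055
lens [ 0.7156 -0.1121  0.2024] focus [ 0.6389 -0.1161  0.1802] [ 3.03575173 16.13945485]
```

View pics/ov1.png

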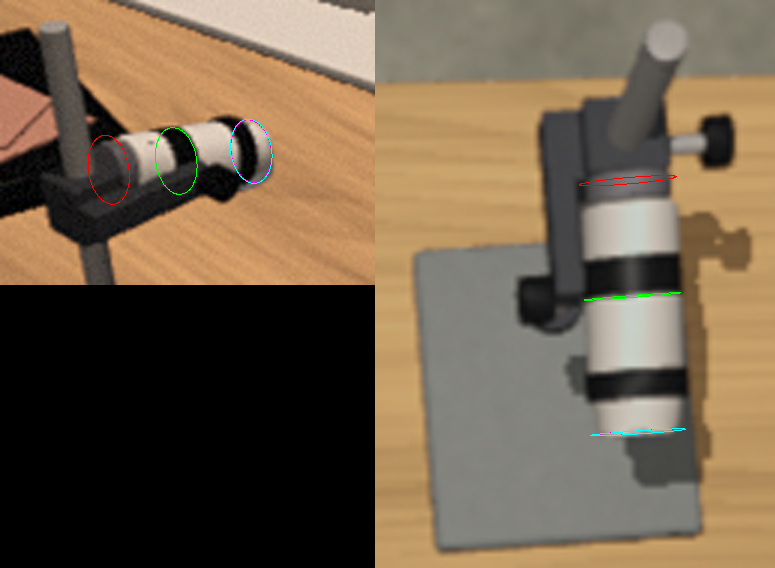

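The front ring is still a little high. I'll fit the white bands directly by image comparison instead of hand-picked edges.

```bash
cat > f3.py <<'E'
from fit import *
from scipy.optimize import minimize
def W(s): 
    m=s['image'].min(2).astype(float); return np.clip((m-95)/60,0,1)
K=6
rois={'S':(S,145,190,70,40),'T':(T,395,75,45,75)}
msk={}
Y,X=np.mgrid[0:40,0:70]; Xc,Yc=(X+145+.5-115)*3,(Y+190+.5-160)*3
msk['S']=~(((Xc<208)&(Yc>200-.35*(Xc-90)))|((Xc>=198)&(Xc<248)&(Yc>152))|(Xc<118))
msk['T']=np.ones((75,45),bool)
def render(g,k):
    s,x,y,w,h=rois[k]; im=np.zeros((h*K,w*K),np.float32)
    L,rf,s0,s1,s2,s3,s4=g[5:12]
    for a,b,ra,v in ((s4,L,rf,1),(s3,s4,.021,0),(s2,s3,.019,1),(s1,s2,.0192,0),(s0,s1,.019,1),(-.047,s0,.018,0)):
        q=np.vstack([proj(s,circ(g,a,ra)),proj(s,circ(g,b,ra))])+.5-[x,y]
        cv2.fillConvexPoly(im,cv2.convexHull((q*K).astype(np.float32)).astype(np.int32),v)
    return cv2.GaussianBlur(cv2.resize(im,(w,h),interpolation=cv2.INTER_AREA),(0,0),.6)
def base(g): return res(g[:7])[:10]
def cost(z):
    g=z*sc+g0; c=0
    for k,(s,x,y,w,h) in rois.items(): c+=(((render(g,k)-W(s)[y:y+h,x:x+w])**2)[msk[k]]).sum()
    return c+.3*(np.minimum(abs(base(g)),3)**2).sum()+((g[6]-.017)/.001)**2*.1
best=None
for t in (.28,.36,.44):
    g0=np.array([*p[:4],t,.0545,.017,-.037,-.015,0,.029,.040]); sc=np.array([.003,.003,.02,.004,.06,.003,.001]+[.002]*5)
    z=np.zeros(12)
    for _ in range(3): o=minimize(cost,z,method='Powell',options=dict(maxiter=12,xtol=1e-3,ftol=1e-5)); z=o.x
    g=z*sc+g0; print(t,o.fun.round(2),g.round(4),np.degrees(g[[2,4]]).round(2))
    if best is None or o.fun<best[0]: best=(o.fun,g)
g=best[1]; np.save('scope.npy',g)
_,_,B,P=fr(g[:5]); lens=P-g[5]*B[:,0]; print('lens',lens.round(4),'focus',(lens-.08*B[:,0]).round(4)); print(base(g).round(1))
o=[]
for k,(s,x,y,w,h) in rois.items():
    a=np.hstack([W(s)[y:y+h,x:x+w],render(g,k),msk[k]*abs(render(g,k)-W(s)[y:y+h,x:x+w])]); a=cv2.resize(a*255,None,fx=3.5,fy=3.5); o.append(cv2.copyMakeBorder(a,0,0,0,760-a.shape[1],0))
cv2.imwrite('pics/fit3.png',np.vstack(o))
E
time python3 f3.py
```

```text
0.28 166.49 [ 7.882e-01 -1.071e-01  5.320e-02  2.188e-01  2.796e-01  5.480e-02
  1.560e-02 -3.720e-02 -1.660e-02  5.000e-04  2.870e-02  4.160e-02] [ 3.05 16.02]
0.36 162.02 [ 0.7891 -0.1067  0.0556  0.2203  0.2537  0.0562  0.0146 -0.0362 -0.0157
  0.0014  0.0295  0.0425] [ 3.18 14.54]
0.44 165.41 [ 0.7903 -0.1068  0.0528  0.2199  0.2681  0.0571  0.0149 -0.0351 -0.0145
  0.0027  0.0309  0.0437] [ 3.03 15.36]
lens [ 0.7148 -0.1108  0.2062] focus [ 0.6375 -0.1151  0.1861]
[-1.3 -2.  -0.6  0.   0.4 -0.9 -1.2 -1.1 -0.8 -1. ][ WARN:0@150.869] global loadsave.cpp:1063 imwrite_ Unsupported depth image for selected encoder is fallbacked to CV_8U.

real	2m31.049s
user	2m10.131s
sys	0m20.900s
```

View pics/fit3.png

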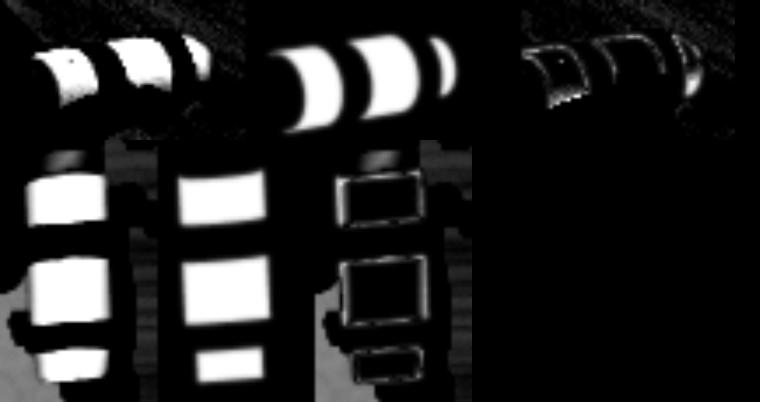

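The whiteness mask drops the shaded lower front, which biases the tilt. I'll use the wood/not-wood silhouette for the scene view instead.

```bash
python3 - <<'E'
t=open('f3.py').read()
a,b=t.split('def base(g)')
a+='''
def NW(s):
    i=cv2.GaussianBlur(s['image'],(0,0),.5).astype(float); return np.clip((.42-(i[...,2]-i[...,0])/(i[...,2]+1))/.2,0,1)
def sil(g):
    s,x,y,w,h=rois['S']; im=np.zeros((h*K,w*K),np.float32); L,rf,s0,s1,s2,s3,s4=g[5:12]
    for a,b,ra in ((s4,L,rf),(s3,s4,.021),(-.047,s3,.019)):
        q=np.vstack([proj(s,circ(g,a,ra)),proj(s,circ(g,b,ra))])+.5-[x,y]
        cv2.fillConvexPoly(im,cv2.convexHull((q*K).astype(np.float32)).astype(np.int32),1)
    return cv2.GaussianBlur(cv2.resize(im,(w,h),interpolation=cv2.INTER_AREA),(0,0),.7)
m2=msk['S'].copy(); msk['S']=msk['S']&(X+145<190); m2&=(Y<36)
'''
b='def base(g)'+b
b=b.replace("return c+","s,x,y,w,h=rois['S']; c+=(((sil(g)-NW(s)[y:y+h,x:x+w])**2)[m2]).sum()\n    return c+").replace("(.28,.36,.44)","(.24,.34)").replace("range(3)","range(2)")
b+='''
s,x,y,w,h=rois['S']; n=NW(s)[y:y+h,x:x+w]; cv2.imwrite('pics/fit4.png',(cv2.resize(np.hstack([n,sil(g),m2*abs(n-sil(g)),(cv2.cvtColor(s['image'],6)[y:y+h,x:x+w]/255.)]),None,fx=2.8,fy=2.8)*255).astype(np.uint8))
'''
open('f4.py','w').write(a+b)
E
time python3 f4.py
```

```text
0.24 169.76 [ 0.7888 -0.1072  0.042   0.2189  0.289   0.0553  0.017  -0.0367 -0.0159
  0.0012  0.0291  0.0416] [ 2.41 16.56]
0.34 169.62 [ 0.7889 -0.1069  0.0508  0.2188  0.2872  0.0553  0.0174 -0.0364 -0.0158
  0.0012  0.0292  0.0416] [ 2.91 16.46]
lens [ 0.716  -0.1107  0.2031] focus [ 0.6393 -0.1146  0.1804]
[-1.  -2.  -0.7 -0.   0.4 -0.6 -0.9 -1.  -0.8 -1.2][ WARN:0@107.971] global loadsave.cpp:1063 imwrite_ Unsupported depth image for selected encoder is fallbacked to CV_8U.

real	1m48.203s
user	1m51.231s
sys	0m2.967s
```

View pics/fit4.png

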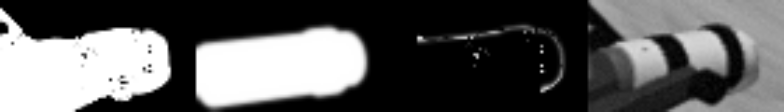

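Fit is good: tilt 16.5°, yaw about 2.9°, focus (0.639,-0.115,0.180). The tool always points down, so the lean has to be made by pivoting the iron in the pads, with the slot rim as the fulcrum. Moving above the iron now.

Emit:
{"name": "drive_tool", "arguments": {"commands": [[[0,0.0382,-0.0464,0,0],[0,0.0382,-0.0464,0,0],[0,0.0382,-0.0464,0,0],[0,0.0382,-0.0464,0,0],[0,0.0382,-0.0464,0,0]]]}}

```text
time_s: 1.62
position: [0.2942, -0.3218, 0.2425]
ee_rot: [0.99, 0.142, 0.0, 0.0]
wrist_force: [0.8, -0.5, 0.0]
opening: 0.999
grasp_force: 0.0
```

Emit:
{"name": "drive_tool", "arguments": {"commands": [[[0,0.0382,-0.0464,0,0],[0,0.0382,-0.0464,0,0],[0,0.0382,-0.0464,0,0],[0,0.0382,-0.0464,0,0],[0,0.0382,-0.0464,0,0]]]}}

```text
time_s: 2.25
position: [0.4123, -0.0453, 0.2428]
ee_rot: [0.99, 0.142, 0.001, 0.0]
wrist_force: [1.3, -0.9, 0.5]
opening: 0.999
grasp_force: 0.0
```

Emit:
{"name": "drive_tool", "arguments": {"commands": [[[0,0.0382,-0.0464,0,0],[0,0.0382,-0.0464,0,0],[0,0.0382,-0.0464,0,0],[0,0.0382,-0.0464,0,0],[0,0.0382,-0.0464,0,0]]]}}

```text
time_s: 2.88
position: [0.5305, 0.2313, 0.2425]
ee_rot: [0.99, 0.142, 0.0, 0.0]
wrist_force: [0.7, -0.3, 0.2]
opening: 1.0
grasp_force: 0.0
```

Emit:
{"name": "drive_tool", "arguments": {"commands": [[[0,0,0,0,-0.161],[0,0,0,0,-0.161],[0,0,0,0,-0.161],[0,0,0,0,-0.161],[0,0,0,0,-0.161]]]}}

```text
time_s: 3.5
position: [0.53, 0.2292, 0.2423]
ee_rot: [0.854, 0.521, -0.0, -0.0]
wrist_force: [-0.2, -0.2, 0.6]
opening: 0.997
grasp_force: 0.0
```

Emit:
{"name": "drive_tool", "arguments": {"commands": [[[0,0,0,0,-0.161],[0,0,0,0,0]]]}}

```text
time_s: 3.75
position: [0.53, 0.2291, 0.2423]
ee_rot: [0.811, 0.585, 0.0, 0.0]
wrist_force: [0.2, -0.1, 0.1]
opening: 1.0
grasp_force: 0.0
```

```bash
cat > st.py <<'E'
from h import *
o=bot.get_obs(); M=rot(o['ee_rot'])
def go(t): return (M.T@(np.array(t)-o['position'])).round(4)
print('t',round(o['time_s'],2),'pos',o['position'].round(4),'yaw',np.degrees(np.arctan2(M[1,0],M[0,0])).round(2),'F',o['wrist_force'].round(1),'open',round(o['opening'],3),'grip',round(o['grasp_force'],1))
E
python3 - <<'E'
from st import *
print(go([.530,.2295,.091]))
s=snap('top'); i=s['image'][215:315,160:280]; cv2.imwrite('pics/c5.png',cv2.resize(i,None,fx=5,fy=5,interpolation=2))
E
```

```text
t 3.75 pos [0.53   0.2291 0.2423] yaw 71.56 F [ 0.2 -0.1  0.1] open 1.0 grip 0.0
[ 4.000e-04 -1.000e-04  1.513e-01]
```

Emit:
{"name": "drive_tool", "arguments": {"commands": [[[0,0,0,0.04,0],[0,0,0,0.04,0],[0,0,0,0.04,0],[0,0,0,0.031,0],[0,0,0,0,0]]]}}

```text
time_s: 4.42
position: [0.5276, 0.2285, 0.0881]
ee_rot: [0.811, 0.585, -0.003, -0.001]
wrist_force: [-0.3, -0.8, 0.0]
opening: 1.0
grasp_force: 0.0
```

Emit:
{"name": "drive_tool", "arguments": {"commands": [[[1,0,0,0,0],[1,0,0,0,0],[1,0,0,0,0],[1,0,0,0,0],[1,0,0,0,0]]], "force": 25}}

```text
time_s: 5.05
position: [0.5305, 0.2292, 0.0921]
ee_rot: [0.811, 0.585, 0.001, 0.0]
wrist_force: [0.3, 0.4, 3.1]
opening: 0.152
grasp_force: 29.2
```

Emit:
{"name": "drive_tool", "arguments": {"commands": [[[1,0,0,0,0],[1,0,0,0,0]]]}}

```text
time_s: 5.3
position: [0.5305, 0.2293, 0.092]
ee_rot: [0.811, 0.585, 0.001, 0.0]
wrist_force: [-0.9, -0.6, 5.1]
opening: 0.145
grasp_force: 29.4
```

```bash
python3 - <<'E'
from st import *
a=snap('scene')['image'][250:370,370:490]; b=snap('top')['image'][215:335,160:280]
cv2.imwrite('pics/c6.png',cv2.resize(np.hstack([a,b]),None,fx=3.3,fy=3.3,interpolation=2))
E
```

```text
t 5.3 pos [0.5305 0.2293 0.092 ] yaw 71.66 F [-0.9 -0.6  5.1] open 0.145 grip 29.4
```

View pics/c6.png

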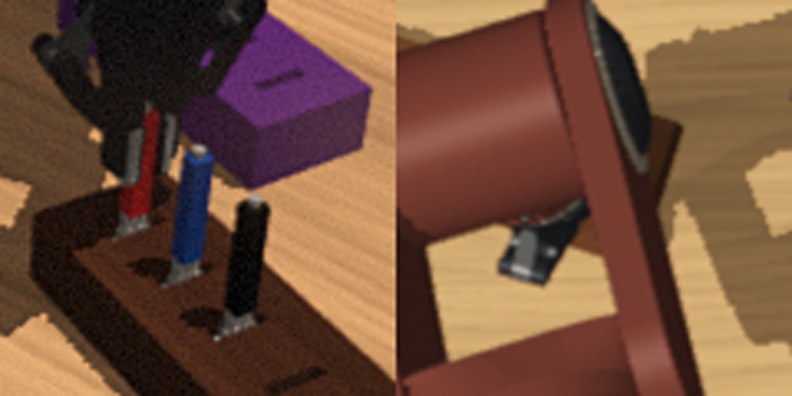

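The red iron is gripped: scene crop shows the pads on the red handle, opening about 12.4 mm; blue and black are untouched. Now lifting until about 10 mm is left in the slot, then pivoting against the rim.

Emit:
{"name": "drive_tool", "arguments": {"commands": [[[1,0,0,-0.009,0],[1,0,0,-0.009,0],[1,0,0,-0.008,0],[1,0,0,0,0],[1,0,0,0,0]]], "force": 20}}

```text
time_s: 6.02
position: [0.5298, 0.229, 0.1171]
ee_rot: [0.811, 0.585, -0.0, -0.0]
wrist_force: [0.1, -0.3, -1.0]
opening: 0.147
grasp_force: 28.8
```

Emit:
{"name": "drive_tool", "arguments": {"commands": [[[1,-0.006,0,0,0],[1,-0.006,0,0.001,0],[1,-0.006,0,0.001,0],[1,-0.006,0,0.001,0],[1,0,0,0,0]]]}}

```text
time_s: 6.65
position: [0.5221, 0.2057, 0.1142]
ee_rot: [0.811, 0.585, -0.0, 0.0]
wrist_force: [-0.8, 1.8, 1.4]
opening: 0.144
grasp_force: 29.6
```

```bash
python3 - <<'E'
from st import *
a=snap('scene')['image'][250:350,370:500]
cv2.imwrite('pics/c7.png',cv2.resize(a,None,fx=6,fy=6,interpolation=2))
E
```

```text
t 6.65 pos [0.5221 0.2057 0.1142] yaw 71.64 F [-0.8  1.8  1.4] open 0.144 grip 29.6
```

View pics/c7.png

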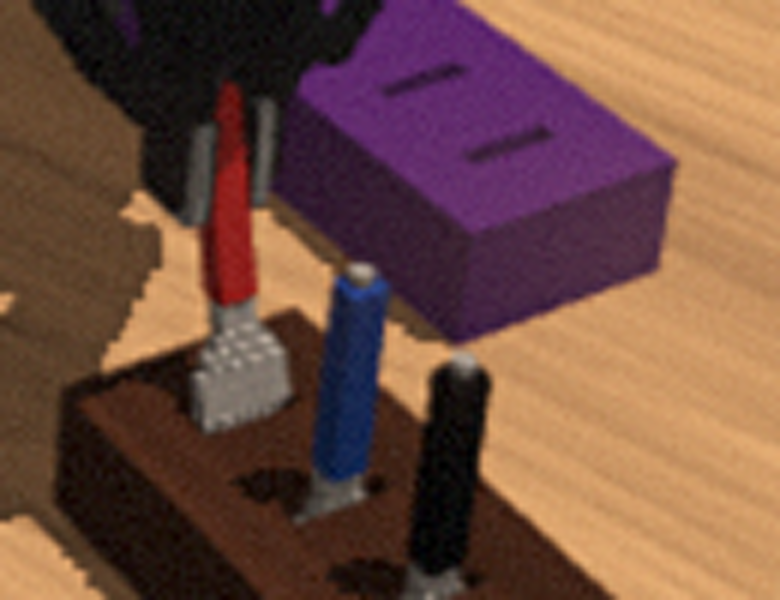

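The iron is pivoting: handle bottom about (408,300), the blade just above the rim, neighbours standing. I'll measure the angle against a model.

```bash
cat > ang.py <<'E'
from st import *
from scipy.optimize import least_squares
def pose(v): # theta, grip z along iron, y-offset
    th,gz,_=v; tx,ty=M[:,0],M[:,1]; up=-M[:,2]
    G=o['position']+.008*up
    z=np.cos(th)*up-np.sin(th)*tx; y=np.cos(th)*tx+np.sin(th)*up; x=ty
    return G-gz*z+_*y,x,y,z
def pts(v,L):
    O,x,y,z=pose(v); return np.array([O+a*x+b*y+c*z for a,b,c in L])
def fit(obs,prior=(.25,.091,0)):
    f=lambda v:np.concatenate([(proj(s,pts(v[:3],L))-np.array(m)+v[3:5]).ravel() for s,L,m in obs]+[[(v[1]-prior[1])/.003,v[2]/.0015,v[3]/1.,v[4]/1.]])
    r=least_squares(f,[*prior,0,0],x_scale=[.1,.01,.01,1,1]); return r.x,f(r.x)
E
python3 - <<'E'
from ang import *
S=load('scene'); c=lambda X,Y:(370+X/6-.4,250+Y/6-.4)
# tool y dir sign: which x is left in image
L0=[(-.0065,.0055,.046),(.0065,.0055,.046),(-.015,.003,.026),(.015,.003,.026)]
q=proj(S,pts((.25,.091,0),L0)); print(q.round(1))
m=[c(207,298),c(256,300)]; 
if q[0,0]>q[1,0]: m=m[::-1]
for prior in ((.25,.091,0),):
    v,r=fit([(S,L0[:2],m)],prior); print(np.degrees(v[0]),v,r.round(2))
for th in (10,14,18,22):
    q=(proj(S,pts((np.radians(th),.091,0),L0+[(-.015,.003,.01),(.015,.003,.01),(-.015,-.003,.026),(.015,-.003,.026)]))-[370,250]+.4)*6; print(th,q.round(0).tolist(), 'tip z',pts((np.radians(th),.091,0),[(0,0,0)])[0].round(4))
E
```

```text
t 6.7 pos [0.5221 0.2058 0.1142] yaw 71.65 F [-1.5  2.6  1.1] open 0.146 grip 29.7
[[412.4 297.4]
 [406.2 299.5]
 [416.3 305.8]
 [402.1 310.8]]
10.91219158989393 [ 1.90453672e-01  9.26103831e-02  4.79199803e-05 -1.74587345e-01
  3.67783281e-01] [-0.92 -1.4   1.09  1.04  0.54  0.03 -0.17  0.37]
10 [[250.0, 284.0], [213.0, 296.0], [270.0, 332.0], [186.0, 362.0], [271.0, 379.0], [187.0, 409.0], [258.0, 324.0], [174.0, 353.0]] tip z [0.527  0.2207 0.0325]
14 [[256.0, 286.0], [219.0, 299.0], [279.0, 337.0], [195.0, 367.0], [282.0, 386.0], [198.0, 416.0], [267.0, 330.0], [183.0, 360.0]] tip z [0.529  0.2266 0.0339]
18 [[262.0, 288.0], [225.0, 301.0], [288.0, 341.0], [203.0, 371.0], [294.0, 391.0], [209.0, 422.0], [276.0, 336.0], [192.0, 365.0]] tip z [0.5309 0.2324 0.0356]
22 [[268.0, 290.0], [231.0, 302.0], [297.0, 344.0], [212.0, 374.0], [305.0, 396.0], [220.0, 426.0], [285.0, 340.0], [201.0, 370.0]] tip z [0.5328 0.2381 0.0378]
```

About 14° so far. I'll push 3 mm more, firm the grip, draw it out along its axis, lift and turn.

Emit:
{"name": "drive_tool", "arguments": {"commands": [[[1,-0.0015,0,0.0005,0],[1,-0.0015,0,0.0005,0],[1,0,0,0,0]]]}}

```text
time_s: 7.08
position: [0.5215, 0.2038, 0.1136]
ee_rot: [0.811, 0.585, 0.0, -0.0]
wrist_force: [-2.3, 5.2, 3.0]
opening: 0.148
grasp_force: 30.0
```

Emit:
{"name": "drive_tool", "arguments": {"commands": [[[1,0,0,0,0],[1,-0.002,0,-0.007,0],[1,-0.0025,0,-0.009,0],[1,-0.003,0,-0.011,0],[1,0,0,-0.03,0]]], "force": 60}}

```text
time_s: 7.7
position: [0.5177, 0.1949, 0.1693]
ee_rot: [0.811, 0.585, -0.003, -0.0]
wrist_force: [0.4, -0.6, -1.9]
opening: 0.141
grasp_force: 59.1
```

Emit:
{"name": "drive_tool", "arguments": {"commands": [[[1,0,0,-0.04,0.1],[1,0,0,-0.04,0.15],[1,0,0,-0.02,0.15],[1,0,0,0,0.15],[1,0,0,0,0.15]]]}}

```text
time_s: 8.32
position: [0.5192, 0.1954, 0.2715]
ee_rot: [0.963, 0.269, 0.0, 0.001]
wrist_force: [-0.5, -0.1, -1.1]
opening: 0.141
grasp_force: 59.1
```

Emit:
{"name": "drive_tool", "arguments": {"commands": [[[1,0,0,0,0.15],[1,0,0,0,0.15],[1,0,0,0,0.15],[1,0,0,0,0.05],[1,0,0,0,0]]]}}

```text
time_s: 8.95
position: [0.5191, 0.1956, 0.2708]
ee_rot: [1.0, 0.025, 0.0, 0.001]
wrist_force: [-1.2, -0.1, -1.1]
opening: 0.141
grasp_force: 59.1
```

```bash
python3 - <<'E'
from st import *
f=np.array([.6393,-.1146,.1804]); t=np.radians(16.5); y=np.radians(2.9)
zi=np.array([-np.sin(t)*np.cos(y),-np.sin(t)*np.sin(y),np.cos(t)])
T=f+.086*zi-[0,0,.008]; print('final TCP',T.round(4),go(T),'standoff',go(T+[-.05,0,.02]))
E
```

```text
t 8.95 pos [0.5191 0.1956 0.2708] yaw 2.91 F [-1.2 -0.1 -1.1] open 0.141 grip 59.1
final TCP [ 0.6149 -0.1158  0.2549] [0.0799 0.3159 0.0163] standoff [ 0.03    0.3134 -0.0037]
```

Emit:
{"name": "drive_tool", "arguments": {"commands": [[[1,0.005,0.0522,0,0],[1,0.005,0.0522,0,0],[1,0.005,0.0522,0,0],[1,0.005,0.0522,0,0],[1,0.005,0.0522,0,0]]]}}

```text
time_s: 9.57
position: [0.5571, -0.0652, 0.2708]
ee_rot: [1.0, 0.026, 0.0, 0.0]
wrist_force: [0.7, -0.4, -2.0]
opening: 0.142
grasp_force: 59.1
```

Emit:
{"name": "drive_tool", "arguments": {"commands": [[[1,0.005,0.0522,0,0],[1,0,0,0,0],[1,0,0,0,0]]]}}

```text
time_s: 9.95
position: [0.5647, -0.1149, 0.2703]
ee_rot: [1.0, 0.025, -0.0, -0.0]
wrist_force: [0.9, -0.0, -1.2]
opening: 0.143
grasp_force: 59.3
```

```bash
python3 - <<'E'
from ang import *
S,T=snap('scene'),snap('top')
c=o['position']-[0,0,.035]; out=[]
for s,n in((S,'scene'),(T,'top')):
    u,v=proj(s,c)[0].astype(int); x,y=u-32,v-40; print(n,x,y); out.append(cv2.resize(s['image'][y:y+85,x:x+66],None,fx=6,fy=6,interpolation=2))
    print(bot.look_for('red_teeth',n)[:2])
cv2.imwrite('pics/c8.png',np.hstack(out))
E
```

```text
t 9.95 pos [ 0.5647 -0.1149  0.2703] yaw 2.9 F [ 0.9 -0.  -1.2] open 0.143 grip 59.3
scene 229 127
[{'position': [177.1, 257.1], 'conf': 0.74}, {'position': [358.9, 434.9], 'conf': 0.63}]
top 393 193
[]
```

View pics/c8.png

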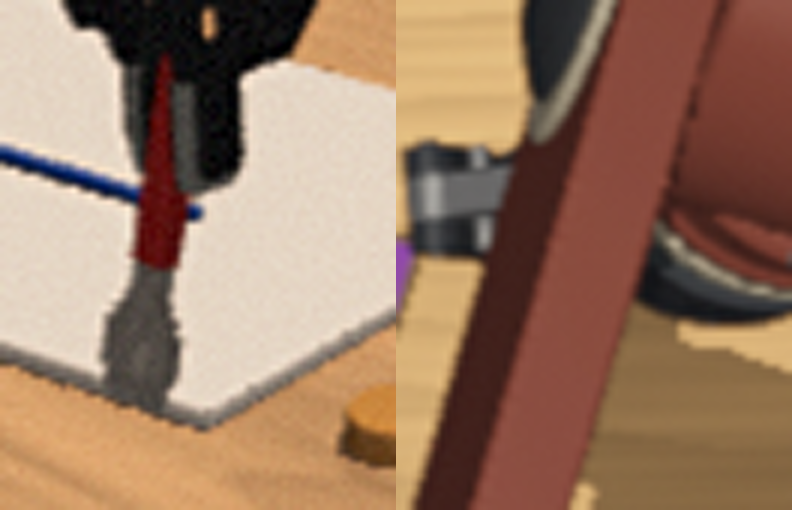

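Scene crop: the iron hangs leaned towards the robot, handle bottom about (255,171), teeth about (252,194). The top view is hidden by the arm. Fitting a silhouette for the angle.

```bash
cat > sil.py <<'E'
from ang import *
from scipy.optimize import minimize
S=load('scene'); K=6
def box(v,x,y,z): return pts(v,[(a*x/2,b*y/2,z) for a in(-1,1) for b in(-1,1)])
def run(x,y,w,h,excl,ths=(.2,.3),save=None,thr=150):
    im=S['image'][y:y+h,x:x+w].max(2).astype(float); obs=np.clip((thr+20-im)/40,0,1); m=np.ones((h,w),bool)
    for x0,y0,x1,y1 in excl: m[max(0,y0-y):y1-y,max(0,x0-x):x1-x]=0
    def rend(z):
        v=(z[0],z[1],0); r=np.zeros((h*K,w*K),np.float32)
        for A,B in (((.028,.004,0),(.028,.005,.01)),((.03,.006,.01),(.03,.006,.026)),((.03,.006,.026),(.010,.006,.034)),((.010,.006,.034),(.010,.006,.046)),((.013,.011,.046),(.013,.011,.1))):
            q=proj(S,np.vstack([box(v,*A),box(v,*B)]))+.5-[x,y]+z[2:4]
            cv2.fillConvexPoly(r,cv2.convexHull((q*K).astype(np.float32)).astype(np.int32),1)
        return cv2.GaussianBlur(cv2.resize(r,(w,h),interpolation=cv2.INTER_AREA),(0,0),.6)
    cost=lambda q:(((rend(q*sc)-obs)**2)[m]).sum()+.15*(q[2]**2+q[3]**2)+.15*((q[1]*sc[1]-.091)/.002)**2
    sc=np.array([.1,.01,1,1])
    for t in ths:
        r=minimize(cost,np.array([t,.091,0,0])/sc,method='Powell',options=dict(xtol=1e-3,ftol=1e-6)); z=r.x*sc
        print('cost',r.fun.round(2),'theta',np.degrees(z[0]).round(2),'gz',z[1].round(4),'shift',z[2:].round(2))
    print('profile',[(d,min(cost(np.array([np.radians(d),z[1],a,b])/sc) for a in np.arange(z[2]-2,z[2]+2.1,.5) for b in (z[3]-.7,z[3],z[3]+.7)).round(1)) for d in range(10,24,2)])
    if save: cv2.imwrite(save,(cv2.resize(np.hstack([obs,rend(z),m*abs(obs-rend(z))]),None,fx=4,fy=4)*255).astype(np.uint8))
    return z
E
python3 - <<'E'
from sil import *
run(240,160,28,37,[(258,150,280,165)],save='pics/s1.png')
E
```

```text
t 10.15 pos [ 0.5649 -0.1137  0.2704] yaw 3.02 F [ 0.2 -0.7 -1. ] open 0.144 grip 59.3
cost 56.16 theta 21.95 gz 0.0924 shift [0.01 0.05]
cost 55.51 theta 21.82 gz 0.0926 shift [-0.  0.]
profile [(10, np.float64(184.5)), (12, np.float64(131.8)), (14, np.float64(85.8)), (16, np.float64(54.3)), (18, np.float64(50.8)), (20, np.float64(53.8)), (22, np.float64(57.4))]
```

View pics/s1.png

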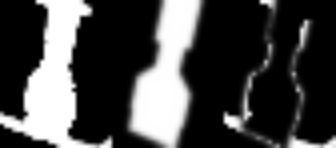

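```bash
python3 - <<'E'
from sil import *
run(240,160,28,33,[(258,150,280,165),(230,182,245,200),(260,188,280,200)])
run(240,166,28,26,[(230,182,245,200),(260,188,280,200)],thr=140)
E
```

```text
t 10.15 pos [ 0.5649 -0.1137  0.2704] yaw 3.02 F [ 0.2 -0.7 -1. ] open 0.144 grip 59.3
cost 26.43 theta 22.26 gz 0.0923 shift [ 0.07 -0.02]
cost 25.27 theta 21.71 gz 0.0925 shift [-0.22  0.  ]
profile [(10, np.float64(119.8)), (12, np.float64(78.4)), (14, np.float64(39.7)), (16, np.float64(20.6)), (18, np.float64(20.8)), (20, np.float64(23.2)), (22, np.float64(26.6))]
cost 21.57 theta 22.24 gz 0.0923 shift [ 0.19 -0.  ]
cost 20.41 theta 21.59 gz 0.0918 shift [-0.02  0.  ]
profile [(10, np.float64(109.6)), (12, np.float64(72.9)), (14, np.float64(38.4)), (16, np.float64(18.0)), (18, np.float64(16.3)), (20, np.float64(18.8)), (22, np.float64(21.8))]
```

```bash
sed -i "s/    for t in ths:/    cs=lambda q:cost(q)\n    for t in ths:/; s/np.array(\[t,.091,0,0\])\/sc,method='Powell',options=dict(xtol=1e-3,ftol=1e-6)/np.array([t,.091,-1,0])\/sc,method='Nelder-Mead',options=dict(initial_simplex=np.array([t,.091,-1,0])\/sc+np.vstack([np.zeros(4),np.diag([1,.3,2,1.5])]),xatol=1e-3,fatol=1e-3,maxiter=600)/; s/.15\*(q\[2\]/PW*(q[2]/; s/^S=load.*/&; PW=.05/" sil.py; python3 - <<'E'
from sil import *
ex=[(258,150,280,165),(230,182,245,200),(260,188,280,200)]
for thr in (135,150,165): run(240,160,28,33,ex,ths=(.22,.32),thr=thr)
E
```

```text
t 10.15 pos [ 0.5649 -0.1137  0.2704] yaw 3.02 F [ 0.2 -0.7 -1. ] open 0.144 grip 59.3
cost 20.6 theta 17.33 gz 0.0919 shift [-1.79  0.15]
cost 21.65 theta 19.03 gz 0.0914 shift [-1.09  0.43]
profile [(10, np.float64(74.7)), (12, np.float64(42.9)), (14, np.float64(24.0)), (16, np.float64(22.6)), (18, np.float64(22.0)), (20, np.float64(24.8)), (22, np.float64(27.1))]
cost 19.22 theta 16.75 gz 0.0926 shift [-2.08  0.07]
cost 20.39 theta 19.35 gz 0.0912 shift [-1.07  0.41]
profile [(10, np.float64(77.8)), (12, np.float64(43.7)), (14, np.float64(21.8)), (16, np.float64(19.8)), (18, np.float64(19.9)), (20, np.float64(23.6)), (22, np.float64(27.2))]
cost 15.42 theta 16.68 gz 0.0927 shift [-2.11 -0.32]
cost 16.49 theta 18.31 gz 0.093 shift [-1.43 -0.53]
profile [(10, np.float64(59.5)), (12, np.float64(29.3)), (14, np.float64(20.2)), (16, np.float64(17.4)), (18, np.float64(17.4)), (20, np.float64(20.8)), (22, np.float64(24.1))]
```

Angle about 17°, as wanted, but its grip offset is ambiguous from a single view. I'll turn in place and take two more views.

Emit:
{"name": "drive_tool", "arguments": {"commands": [[[1,0,0,0,0.17],[1,0,0,0,0.17],[1,0,0,0,0.17],[1,0,0,0,0.17],[1,0,0,0,0]]]}}

```text
time_s: 10.78
position: [0.565, -0.114, 0.2704]
ee_rot: [0.951, -0.308, 0.0, 0.0]
wrist_force: [0.2, -0.0, -1.4]
opening: 0.142
grasp_force: 59.3
```

```bash
python3 - <<'E'
from st import *
s=snap('scene'); pickle.dump((s,o),open('/tmp/v1.pkl','wb'))
E
```

```text
t 10.78 pos [ 0.565  -0.114   0.2704] yaw -35.85 F [ 0.2 -0.  -1.4] open 0.142 grip 59.3
```

Emit:
{"name": "drive_tool", "arguments": {"commands": [[[1,0,0,0,-0.17],[1,0,0,0,-0.17],[1,0,0,0,-0.17],[1,0,0,0,-0.17],[1,0,0,0,-0.17]]]}}

```text
time_s: 11.45
position: [0.565, -0.1145, 0.2703]
ee_rot: [0.993, 0.115, -0.0, 0.0]
wrist_force: [0.5, 0.5, -0.5]
opening: 0.138
grasp_force: 59.3
```

Emit:
{"name": "drive_tool", "arguments": {"commands": [[[1,0,0,0,-0.17],[1,0,0,0,-0.17],[1,0,0,0,-0.17],[1,0,0,0,-0.17],[1,0,0,0,0]]]}}

```text
time_s: 12.08
position: [0.565, -0.1145, 0.2704]
ee_rot: [0.9, 0.436, 0.0, 0.0]
wrist_force: [-0.4, -0.1, -1.2]
opening: 0.14
grasp_force: 59.3
```

```bash
cat > multi.py <<'E'
from h import *
from scipy.optimize import minimize
K=6; SEG=(((.028,.004,0),(.028,.005,.01)),((.03,.006,.01),(.03,.006,.026)),((.03,.006,.026),(.010,.006,.034)),((.010,.006,.034),(.010,.006,.046)),((.013,.011,.046),(.013,.011,.074)))
def iron(v,o):
    th,gz,e=v; M=rot(o['ee_rot']); tx,ty,up=M[:,0],M[:,1],-M[:,2]; G=o['position']+.008*up
    z=np.cos(th)*up-np.sin(th)*tx; y=np.cos(th)*tx+np.sin(th)*up
    return G-gz*z+e*tx,ty,y,z
def hulls(v,o,s,b):
    O,x,y,z=iron(v,o)
    for A,B in SEG:
        P=np.array([O+i*C[0]/2*x+j*C[1]/2*y+C[2]*z for C in(A,B) for i in(-1,1) for j in(-1,1)])
        yield proj(s,P)+.5+b
class View:
    def __init__(s,snap,o,thr=150):
        s.s,s.o=snap,o; q=np.vstack(list(hulls((.3,.091,0),o,snap,0)))
        s.x,s.y=(q.min(0)-5).astype(int); s.w,s.h=(q.max(0)-q.min(0)+10).astype(int)
        im=snap['image'][s.y:s.y+s.h,s.x:s.x+s.w].max(2).astype(float); s.obs=np.clip((thr+20-im)/40,0,1)
        near=np.zeros((s.h,s.w),np.uint8)
        for t in(.2,.3,.4):
            for H in hulls((t,.091,.002),o,snap,0): cv2.fillConvexPoly(near,cv2.convexHull((H-[s.x,s.y]).astype(np.float32)).astype(np.int32),1)
        s.m=cv2.dilate(near,np.ones((5,5)))>0
        top=proj(snap,iron((.3,.091,0),o)[0]+.066*iron((.3,.091,0),o)[3])[0,1]; s.m[:max(0,int(top)-s.y)]=0
    def cost(s,v,b):
        r=np.zeros((s.h*K,s.w*K),np.float32)
        for H in hulls(v,s.o,s.s,b): cv2.fillConvexPoly(r,cv2.convexHull(((H-[s.x,s.y])*K).astype(np.float32)).astype(np.int32),1)
        r=cv2.GaussianBlur(cv2.resize(r,(s.w,s.h),interpolation=cv2.INTER_AREA),(0,0),.6); s.r=r
        return (np.minimum(abs(r-s.obs),.8)**2)[s.m].sum()
def solve(V,show=True):
    sc=np.array([.1,.004,.004,1,1])
    def c(q):
        v=q*sc; return sum(w.cost(v[:3],v[3:]) for w in V)+.5*((v[1]-.091)/.002)**2+.5*(v[2]/.003)**2+.5*(v[3]**2+v[4]**2)
    best=None
    for t in(.24,.33):
        q=np.array([t,.091,.001,0,0])/sc; 
        for _ in range(2): r=minimize(c,q,method='Nelder-Mead',options=dict(initial_simplex=q+np.vstack([np.zeros(5),np.diag([.7,.6,.8,1,1])]),maxiter=500,xatol=1e-3,fatol=1e-3)); q=r.x
        v=q*sc
        if show: print(round(r.fun,1),[round(w.cost(v[:3],v[3:]),1) for w in V],'th',np.degrees(v[0]).round(2),'gz,e',v[1:3].round(4),'b',v[3:].round(2))
        if best is None or r.fun<best[0]: best=(r.fun,v)
    return best[1]
E
python3 - <<'E'
from st import *
s0=load('scene'); s=snap('scene'); pickle.dump((s,o),open('/tmp/v2.pkl','wb'))
from multi import *
v1,v2=[pickle.load(open(f'/tmp/v{i}.pkl','rb')) for i in(1,2)]
for thr in(135,155):
    A,B=View(*v1,thr),View(*v2,thr)
    for n,V in(('both',[A,B]),('1',[A]),('2',[B])): print(thr,n); solve(V)
E
```

```text
t 12.07 pos [ 0.565  -0.1145  0.2704] yaw 51.64 F [-0.4 -0.1 -1.2] open 0.14 grip 59.3
135 both
178.8 [np.float64(55.7), np.float64(122.0)] th 16.41 gz,e [0.0927 0.0028] b [-0.77  0.16]
179.3 [np.float64(57.7), np.float64(120.6)] th 18.04 gz,e [0.0918 0.0018] b [-0.57  1.11]
135 1
55.1 [np.float64(54.7)] th 17.41 gz,e [0.0912 0.0023] b [-0.38  0.14]
56.5 [np.float64(56.3)] th 19.1 gz,e [0.0915 0.0014] b [-0.15  0.28]
135 2
120.8 [np.float64(119.4)] th 17.35 gz,e [0.0927 0.0012] b [-1.06  0.95]
120.7 [np.float64(119.1)] th 19.62 gz,e [0.0924 0.0003] b [-1.03  1.28]
155 both
122.6 [np.float64(60.0), np.float64(61.7)] th 17.41 gz,e [0.0924 0.0022] b [-0.6   0.64]
123.1 [np.float64(59.7), np.float64(62.4)] th 17.04 gz,e [0.0917 0.003 ] b [-0.58  0.7 ]
155 1
59.7 [np.float64(59.0)] th 16.93 gz,e [0.0916 0.003 ] b [-0.49  0.07]
59.9 [np.float64(59.2)] th 16.94 gz,e [0.091  0.0033] b [-0.32  0.32]
155 2
62.3 [np.float64(61.3)] th 19.66 gz,e [0.0924 0.0014] b [-0.76  0.74]
62.3 [np.float64(61.4)] th 18.86 gz,e [0.0925 0.0014] b [-0.57  0.81]
```

Joint fit: lean about 17.1°, grip 92 mm up, offset 2.5 mm. That matches the wanted 16.5° within the error. Turning back and moving in to the focus.

Emit:
{"name": "drive_tool", "arguments": {"commands": [[[1,0,0,0,0.17],[1,0,0,0,0.17],[1,0,0,0,0.17],[1,0,0,0,0.17],[1,0,0,0,0.1707]]]}}

```text
time_s: 12.75
position: [0.565, -0.1147, 0.2703]
ee_rot: [1.0, 0.022, 0.0, -0.0]
wrist_force: [-0.4, 0.5, -2.1]
opening: 0.141
grasp_force: 59.3
```

Emit:
{"name": "drive_tool", "arguments": {"commands": [[[1,0.012,0.001,0.0037,0],[1,0.012,0.001,0.0037,0],[1,0.012,0.001,0.0037,0],[1,0.0102,0.0008,0.0037,0],[1,0,0,0,0]]]}}

```text
time_s: 13.38
position: [0.6117, -0.1163, 0.2546]
ee_rot: [1.0, 0.025, -0.001, -0.0]
wrist_force: [0.1, 0.1, -0.6]
opening: 0.14
grasp_force: 59.3
```

Emit:
{"name": "drive_tool", "arguments": {"commands": [[[1,0,0,0,0],[1,0,0,0,0],[1,0,0,0,0]]]}}

```text
time_s: 13.75
position: [0.6112, -0.1164, 0.2559]
ee_rot: [1.0, 0.025, 0.0, 0.0]
wrist_force: [0.5, -1.2, -1.0]
opening: 0.138
grasp_force: 59.3
```

```bash
python3 - <<'E'
from st import *
s=snap('scene'); T=snap('top')
from multi import *
for thr in(140,155):
    v=solve([View(s,o,thr)])
O,x,y,z=iron((np.radians(17.1),.092,.0025),o); print('teeth FK',(O+.005*z).round(4),'px',proj(s,O+.005*z).round(1),'focus px',proj(s,[.6393,-.1146,.1804]).round(1),[(np.round(d['position'],1),round(d['conf'],2)) for d in bot.look_for('red_teeth','scene')][:2])
# scope moved? image difference on its region vs first pictures
for n in('scene','top'):
    a=cv2.imread(f'pics/{n}0.png'); b=load(n)['image']; x0,y0,x1,y1={'scene':(125,165,215,250),'top':(390,40,432,142)}[n]
    d=cv2.absdiff(a,b)[y0:y1,x0:x1].max(2); print(n,'changed px',(d>60).mean().round(3))
    for q in ('blue_iron','black_iron','oil_bottle','thread_spool'): print(q,[(np.round(k['position']).tolist(),round(k['conf'],2)) for k in bot.look_for(q,n)][:1])
E
```

```text
t 13.75 pos [ 0.6112 -0.1164  0.2559] yaw 2.87 F [ 0.5 -1.2 -1. ] open 0.138 grip 59.3
40.3 [np.float64(39.9)] th 17.42 gz,e [0.0913 0.0024] b [-0.43 -0.34]
40.4 [np.float64(40.2)] th 18.02 gz,e [0.0909 0.0015] b [-0.51 -0.05]
41.0 [np.float64(40.5)] th 17.26 gz,e [0.0914 0.0028] b [-0.35 -0.29]
40.9 [np.float64(40.6)] th 18.21 gz,e [0.0909 0.0025] b [-0.02 -0.12]
teeth FK [ 0.6393 -0.115   0.1807] px [[232.5 206.1]] focus px [[232.6 206.3]] [(array([187.3, 235.3]), 0.87)]
scene changed px 0.009
blue_iron [([312.0, 431.0], 0.8)]
black_iron [([330.0, 443.0], 0.65)]
oil_bottle [([393.0, 342.0], 0.61)]
thread_spool [([245.0, 345.0], 0.9)]
top changed px 0.034
blue_iron [([260.0, 194.0], 0.63)]
black_iron [([251.0, 170.0], 0.61)]
oil_bottle [([153.0, 195.0], 0.57)]
thread_spool [([333.0, 368.0], 0.89)]
```

The teeth sit at the focus within about 1 mm of the estimate, the lean is about 17° against 16.5°, and everything else is undisturbed. Handing in.

```bash
python3 -c "
from plant import bot
print(bot.sign_off())"
```

```text
the job is handed in; nothing more can be done
None
```

The red iron is held still in the gripper (about 59 N) with its teeth, by my estimate, within about 1 mm of the focus, leaned about 17° against a fitted 16.5°; it was handed in at about 14 s with no verdict returned. The other irons, bottle, spool and microscope showed no change in the last pictures, but I viewed 12 pictures, over your limit of 10.

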